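Probe the onions through the notch in the lid

TASK

Take the core temperature of the red onions with the lid left on: pick up the red-handled probe thermometer, slip its needle slantwise through the notch in the clear lid of the onion pan, and finish while still holding the probe there, so that the tip is in the onions in the middle part of the pan and the probe touches neither lid nor steel. Do not push the pan out of place, and leave everything else where it is.

Things in the scene. Friction and masses are not known exactly. Their poses are not given: they have to be found in the camera images.
- probe: probe thermometer lying on the worktop, 212 mm long, 60 g: red handle 92 mm long, 18 mm wide, 22 mm tall as it lies, and a straight steel needle 120 mm long, 3.8 mm thick, in line with the handle; mid-height 11 mm above the worktop. At the start the needle points toward the robot to within about 50 degrees
- probe_tip (a point): the point of the probe's needle, 166 mm from point probe_grip; the line from probe_grip to probe_tip is the direction of needle and handle
- probe_grip (a point): centre of the probe's red handle, where to grip it; the handle's sides are parallel to the line to the tip
- onion_pan: steel pan of sliced red onions under a clear lid, 174 mm along its x, 322 mm along its y, about 1 kg, loose; it may stand left or right, its notch side (+x) away from the robot. Origin: centre of the underside. Inner floor 2 mm above it, 124x272 mm; inner walls at x = +-66 mm. The onions lie in the lower half of the pan and give way to the needle
- onion_lid: clear lid snapped on the onion pan, 3 mm thick; origin at the middle of its underside, 64 mm above the pan's origin, same axes. Its grip is a clear bar along y at x = -15 mm, y within 50 mm, rising 30 mm above this origin
- lid_notch (a point): middle of the opening under the lid's notch, at the lid's top face (pan x 51, y 0, z 67 mm). The notch, edged with a white bead, is cut in the middle of the lid's +x side: 26 mm wide along y, rounded inner end at pan x = 36 mm, open at the lid's edge; the pan's wall stands at x = 66 mm under it, with a flange from there outward (top z = 64 mm), so the free opening is 30 mm along x
- sauce_cup: small steel cup with yellow sauce, 61 mm wide, 37 mm tall; bystander
- steel_cup: small empty steel cup, 61 mm wide, 37 mm tall; bystander
- tongs: steel tongs lying on the right, 336x66x38 mm, long axis its x; bystander
- spatula: spatula with black handle lying on the left, 300x52x16 mm, long axis its x; bystander
- slotted_spoon: slotted spoon with green handle lying on the left, 302x66x25 mm, long axis its x; bystander
- pastry_brush: pastry brush with wooden handle, 104x222x14 mm; bystander
Things that resemble listed ones, but are neither listed nor needed, are in the scene too. What is shaped like the probe but black is not meant.

How it is judged:
By the outcome, as a careful person would: the job done as asked, in the order asked, and still so for the second after the job is handed in, while the arm keeps its last pose, push and grip.
It also fails if it takes over 42 s, if anything falls off the work surface, if the arm or the gripper's body presses on something with over 40 N, if the wrist force passes 120 N, or if a joint passes its speed limit or range.

ROBOT

A 6-joint arm with a two-finger parallel gripper is mounted at the origin on a cart in front of the work surface, level with it; the furniture and walls round the work are solid. World frame = base frame: x ahead of the robot, y to its left, z up, the work surface at z = 0. Lengths are in m, angles in degrees, forces in N, time in s.
With the tool pointing down it reaches from about 0.3 to 0.875 m from the base axis. Payload 6.4 kg.
Tool frame: the origin (TCP) lies between the finger pads; the fingertips stand ctrl.tip_reach ahead of it and the grasp point (between the pads) lies 3 mm ahead of it (ctrl.tip_reach is the distance from the TCP to the fingertips, in m); z points along the fingers, y is the line along which they close (so a half turn about z gives the same grasp; the last joint's range is limited). The gripper opens to 88 mm and grips with 3 to 60 N. Pads are 18 mm wide; open, the fingers measure 123 mm over their backs; the gripper's body (75 mm by 187 mm) begins 45 mm behind the grasp point.
Start: joints at [63.295, 10.359, 92.074, -0, 77.567, -11.82], TCP at [0.148, 0.556, 0.261] pointing down, gripper open.
Joint ranges: [-171.53, 171.53], [-51.25, 118.39], [17.06, 147.69], [-65.23, 245.23], [0, 150.52], [-178.68, 178.68]. Speed limits (degrees/s): [147.25, 147.25, 172.46, 180, 180, 180].

INTERFACE

Orientations are given as a 3x3 rotation matrix whose columns are the frame's x, y, z axes.
In Python, from bench import readout, vision, ctrl gives the robot as it stands.
- The arm moves only by the shell command python3 -m crank 'ROWS'. ROWS is JSON, one flat list of numbers, 7 for each row, row after row: the finger opening in m, from 0 to 0.0881, then the shift along the tool's x, y, z in m, then the turn, a rotation vector about the tool's x, y, z in rad. A call has exactly 10 rows; each row is the pose to reach, as a shift and turn from the pose commanded when the call began, along the tool's axes at that moment; what a row does not reach only later rows make up. A row lasts 1/10 s, in which the tool goes at most 50 mm and 8.59 degrees, less where a joint would pass 70% of its speed; a pose out of reach is approached as far as the arm can. A call with a gripper value outside its range is refused whole. The fingers move at their own pace and stop on an object; the grip force is fixed at half the most. Time passes only in rows, so rows that repeat a pose let the fingers close, or fill a call up. It gives the time, the measured TCP pose, the force, the opening and the grip force at its end, in the units of the state.
- readout.state(): the state, without advancing time (a new reading comes with each control period).
- vision.get_image(name): name is "side" or "top" or "wrist"; returns a dict with "pixels" (480x640x3 uint8, red, green, blue), "range_z" (480x640 float32, m along the optical axis (not along the pixel's ray), 0 where there is no reading), "fx", "fy", "cx", "cy" (pixels), "world_from_camera" (4x4, takes a point from camera to world coordinates). Camera axes: x right, y up, looking along -z (the intrinsics and any distortion apply to the point x, -y, -z); pixel columns grow to the right and rows downward; lengths in m; the calibration is good to about 2 mm. A picture is of the moment at which its call begins.
- ctrl.sign_off(): hands the job in; it is judged then, once.
The state is a dict: "clock": time; "joint_pos": joint angles; "dq": joint speeds; "joint_efforts": joint torques, N m; "eef_pos": TCP position; "tcp_rot": TCP orientation; "ft_force": force on the tool from outside, world axes, zero at the start; "wrist_torque": the same for the moment, N m; "width": finger opening in m; "finger_force": force on a finger pad.
Only numpy, scipy, OpenCV 4.12 (cv2) and the standard library are available. Lean on these libraries where they do the work, as an engineer would, in place of code of your own. Each camera call takes 0.05 s, during which the arm holds its last target. There are 200 camera calls.

## Working session

There is one attempt and no reset: what is moved stays moved. The work goes in short steps, Python scripts to look and compute and a shell command to move; the robot and the scene stay as the last step left them, time stands still between calls to the robot, and variables do not carry over. Pictures are saved under pics/ and viewed, at most 10 in all, crops included, and the job is handed in when it is done.

```bash
mkdir -p pics; ls; cat > h.py <<'E'
import numpy as np, cv2
from bench import readout, vision, ctrl
def grab(n,tag):
    d=vision.get_image(n); np.savez(f'pics/{tag}.npz',**d)
    cv2.imwrite(f'pics/{tag}.png',d['pixels'][:,:,::-1]); return d
def load(tag): return dict(np.load(f'pics/{tag}.npz',allow_pickle=True))
def ray(d,u,v):
    T=d['world_from_camera']; c=np.array([(u-d['cx'])/d['fx'],-(v-d['cy'])/d['fy'],-1.])
    return T[:3,3],T[:3,:3]@c
def plane(d,u,v,z):
    o,r=ray(d,u,v); return o+r*(z-o[2])/r[2]
def pt(d,u,v):
    o,r=ray(d,u,v); return o+r*float(d['range_z'][int(round(v)),int(round(u))])
E
python3 - <<'E'
from h import *
print(ctrl.tip_reach); 
for n in('top','side'):
    d=grab(n,n+'0'); print(n,[k for k in d],d['fx'],d['cx'],d['cy'],d['world_from_camera'].round(3).tolist())
s=readout.state(); print(s)
E
```

```text
pics
0.022
top ['pixels', 'range_z', 'fx', 'fy', 'cx', 'cy', 'world_from_camera'] 484.4283316621323 317.13234737696155 238.05455108181607 [[-0.036, 0.977, -0.209, 0.256], [-0.999, -0.035, 0.006, 0.079], [-0.001, 0.209, 0.978, 1.42], [0.0, 0.0, 0.0, 1.0]]
side ['pixels', 'range_z', 'fx', 'fy', 'cx', 'cy', 'world_from_camera'] 586.7673830685377 320.95386644111306 240.33770643922824 [[-0.996, 0.054, -0.064, 0.428], [-0.083, -0.543, 0.836, 1.602], [0.01, 0.838, 0.546, 1.098], [0.0, 0.0, 0.0, 1.0]]
{'clock': 0.1, 'joint_pos': array([ 6.32945092e+01,  1.03990118e+01,  9.21220008e+01, -1.40124564e-03,
        7.75674093e+01, -1.18180407e+01]), 'dq': array([ 0.07304759, -0.06923962, -0.10849638,  0.0228793 ,  0.051343  ,
        0.07183873]), 'joint_efforts': array([ 2.24054083e-04, -4.34823167e+01, -3.42693973e+01,  7.04367855e-02,
        3.41595069e-02, -2.56973391e-05]), 'eef_pos': array([0.14750671, 0.55532366, 0.25991982]), 'tcp_rot': array([[-9.66433637e-01,  2.56915499e-01, -6.72210028e-04],
       [ 2.56916212e-01,  9.66432682e-01, -1.38936515e-03],
       [ 2.92696298e-04, -1.51543087e-03, -9.99998809e-01]]), 'ft_force': array([ 0.12043533,  0.21476619, -0.23227661]), 'wrist_torque': array([ 0.02803285,  0.03279393, -0.00479359]), 'finger_force': 0.0, 'width': 0.08847389554009548}
```

View pics/top0.png

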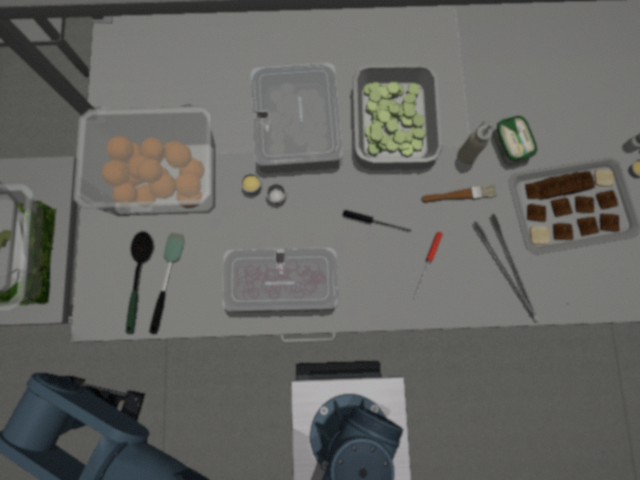

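View pics/side0.png

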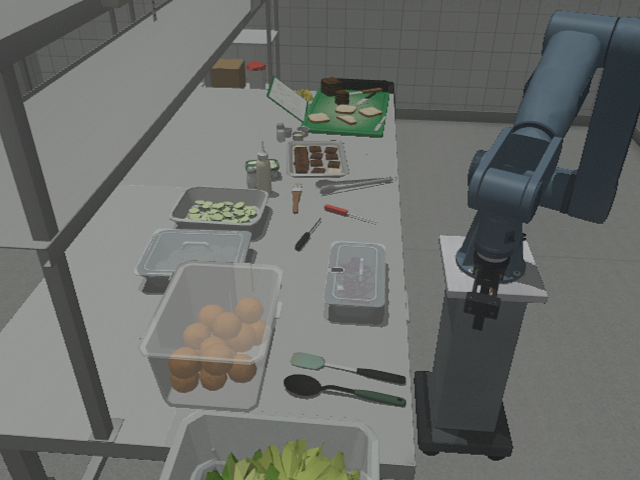

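Top view: the candidates for the probe are the red one (434,247), needle to (416,298), and the black one (357,215). Red is the one meant. Candidates for the pan are the lidded pan with red onions (280,280), notch (280,257) on its far side, and the other lidded pan (297,115), notch at its left. The first fits.

```bash
cat > m.py <<'E'
from h import *
d=load('top0'); s=load('side0')
def red(d,box):
    p=d['pixels'].astype(int); m=(p[...,0]>110)&(p[...,0]>2*p[...,1])&(p[...,0]>2*p[...,2])
    k=np.zeros_like(m); k[box[1]:box[3],box[0]:box[2]]=1; m&=k
    ys,xs=np.nonzero(m); return np.c_[xs,ys].astype(float)
for n,c,b in(('top',d,(400,220,460,280)),('side',s,(310,190,390,235))):
    q=red(c,b); P=np.array([plane(c,u,v,.012) for u,v in q])[:,:2]
    (cx,cy),wh,a=cv2.minAreaRect(P.astype(np.float32)*1000)
    vx=cv2.fitLine(P.astype(np.float32),cv2.DIST_L2,0,.01,.01).ravel()
    print(n,len(q),P.mean(0).round(4),(cx,cy),wh,vx[:2],'h ang',np.degrees(np.arctan2(vx[1],vx[0])))
print('tip top',plane(d,415.5,298,.011),'tip side',plane(s,377,222,.011))
for n,u,v in(('notch bead',280,257),('lid c',280,283)): print(n,plane(d,u,v,.067))
for n,u,v in(('fl',224,308),('fr',337,308),('bl',226,250),('br',337,250)): print(n,plane(d,u,v,.064))
print('side notch',plane(s,337,270,.067))
a=d['pixels'][235:320,215:345]; b=d['pixels'][200:310,340:450]
a=cv2.resize(a,(780,0) if 0 else (650,425),interpolation=2); b=cv2.resize(b,(425,425),interpolation=2)
im=cv2.resize(np.hstack([a,b]),None,fx=.74,fy=.74); print(im.shape)
cv2.imwrite('pics/crop1.png',im[:,:,::-1])
E
python3 m.py
```

```text
top 145 [ 0.5209 -0.2747] (521.0518798828125, -274.74822998046875) (14.607794761657715, 88.10974884033203) [ 0.90162164 -0.43252563] h ang -25.62795
side 39 [ 0.5205 -0.2855] (519.3656616210938, -285.0583801269531) (12.68712043762207, 84.97431182861328) [ 0.9101338  -0.41431445] h ang -24.476154
tip top [ 0.3701136 -0.2080023  0.011    ] tip side [ 0.3669973  -0.20163603  0.011     ]
notch bead [0.49471848 0.17783434 0.067     ]
lid c [0.4208801  0.17927601 0.067     ]
fl [0.35718937 0.33628017 0.064     ]
fr [0.34600397 0.02270248 0.064     ]
bl [0.5209654  0.33135263 0.064     ]
br [0.50965058 0.01547148 0.064     ]
side notch [0.48846402 0.18073537 0.067     ]
(314, 796, 3)
```

View pics/crop1.png

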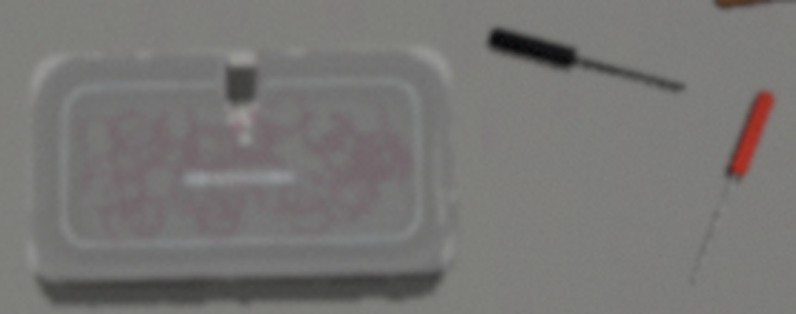

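The crop confirms it: the onion pan with its notch at the far middle, and the red probe with its needle toward the robot. Next is a helper that works out moves, then the approach.

```bash
cat >> h.py <<'E'
from scipy.spatial.transform import Rotation as Rn
def move(p,R):
    "shift and rotvec in the tool axes from the present pose"
    s=readout.state(); R0=s['tcp_rot']
    print('t',round(s['clock'],2),'shift',(R0.T@(np.array(p)-s['eef_pos'])).round(4),'turn',Rn.from_matrix(R0.T@R).as_rotvec().round(4))
def frame(yaw_deg,pitch_deg):
    "tool x along the needle: heading yaw, dipping pitch below level; tool y level"
    y,a=np.radians([yaw_deg,pitch_deg]); x=np.array([np.cos(a)*np.cos(y),np.cos(a)*np.sin(y),-np.sin(a)])
    z=np.array([-np.sin(a)*np.cos(y),-np.sin(a)*np.sin(y),-np.cos(a)]); return np.c_[x,np.cross(z,x),z]
E
python3 -c "
from h import *
move([.515,-.273,.22],frame(154.5,0))"
```

```text
t 0.1 shift [-0.568  -0.706   0.0408] turn [-0.0015 -0.0002  0.1852]
```

```bash
python3 -m crank '[0.088,-0.028,-0.035,0,0,0,0.02, 0.088,-0.057,-0.071,0,0,0,0.04, 0.088,-0.085,-0.106,0,0,0,0.06, 0.088,-0.114,-0.141,0,0,0,0.08, 0.088,-0.142,-0.176,0,0,0,0.1, 0.088,-0.17,-0.212,0,0,0,0.12, 0.088,-0.199,-0.247,0,0,0,0.14, 0.088,-0.227,-0.282,0,0,0,0.16, 0.088,-0.256,-0.318,0,0,0,0.175, 0.088,-0.284,-0.353,0,0,0,0.185]'; python3 -c "
from h import *
move([.515,-.273,.22],frame(154.5,0)); print(readout.state()['joint_pos'].round(1))"
```

```text
clock: 1.1
eef_pos: [0.3316, 0.1399, 0.2607]
tcp_rot: [[-0.903, 0.431, 0.001], [0.431, 0.903, 0.0], [-0.001, 0.0, -1.0]]
ft_force: [0.5, 0.7, 0.3]
width: 0.0882
finger_force: 0.0
t 1.1 shift [-0.3432 -0.2937  0.0408] turn [ 0.0003  0.0005 -0.0001]
[  3.8 -20.2 120.3   0.   79.9 -60.7]
```

```bash
python3 -m crank '[0.088,-0.035,-0.03,0.004,0,0,0, 0.088,-0.07,-0.06,0.008,0,0,0, 0.088,-0.105,-0.09,0.012,0,0,0, 0.088,-0.14,-0.12,0.016,0,0,0, 0.088,-0.175,-0.15,0.02,0,0,0, 0.088,-0.21,-0.18,0.025,0,0,0, 0.088,-0.245,-0.21,0.03,0,0,0, 0.088,-0.28,-0.24,0.034,0,0,0, 0.088,-0.315,-0.27,0.038,0,0,0, 0.088,-0.343,-0.294,0.041,0,0,0]'; python3 - <<'E'
from h import *
d=grab('wrist','w1')
p=d['pixels'].astype(int); m=((p[...,0]>90)&(p[...,0]>2*p[...,1])&(p[...,0]>2*p[...,2])).astype(np.uint8)
n,l,st,c=cv2.connectedComponentsWithStats(m); i=1+st[1:,4].argmax(); ys,xs=np.nonzero(l==i)
P=np.array([plane(d,u,v,.014)[:2] for u,v in zip(xs,ys)]).astype(np.float32)
f=cv2.fitLine(P,cv2.DIST_L2,0,.01,.01).ravel()
print(st[i],c[i],cv2.minAreaRect(P*1000),'ang',np.degrees(np.arctan2(f[1],f[0])),pt(d,*c[i]))
print(readout.state()['eef_pos'])
E
```

```text
clock: 2.1
eef_pos: [0.5149, -0.2737, 0.2188]
tcp_rot: [[-0.902, 0.431, -0.001], [0.431, 0.902, 0.0], [0.001, 0.0, -1.0]]
ft_force: [1.3, 0.2, 0.5]
width: 0.0882
finger_force: 0.0
[ 307  152   23  115 2528] [318.25593354 207.52412975] ((520.663330078125, -275.5083312988281), (17.315048217773438, 92.71794891357422), 64.93537139892578) ang -25.140238 [ 0.51584137 -0.27301809  0.02290797]
[ 0.51598016 -0.2780808   0.21827642]
```

View pics/w1.png

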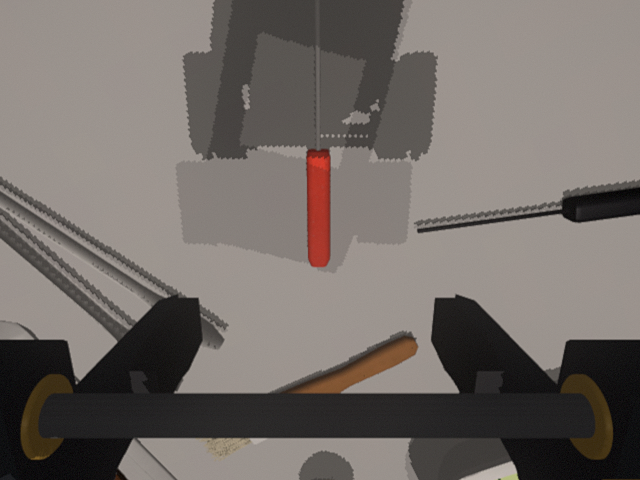

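The wrist view shows the red handle at (318,208), rows 152–267, upright in the image. The tongs and brush end about 100 mm away, so the way down is clear.

```bash
python3 -c "
from h import *
move([.5206,-.2757,.024],frame(154.8,0))"
```

```text
t 2.15 shift [-0.0029  0.0045  0.1943] turn [-0.0019  0.0013 -0.0083]
```

```bash
python3 -m crank '[0.06,-0.005,0.001,0.03,0,0,-0.006, 0.06,-0.005,0.001,0.07,0,0,-0.006, 0.06,-0.005,0.001,0.11,0,0,-0.006, 0.06,-0.005,0.001,0.15,0,0,-0.006, 0.06,-0.005,0.001,0.175,0,0,-0.006, 0.06,-0.005,0.001,0.188,0,0,-0.006, 0.06,-0.005,0.001,0.195,0,0,-0.006, 0.06,-0.005,0.001,0.195,0,0,-0.006, 0.06,-0.005,0.001,0.195,0,0,-0.006, 0.06,-0.005,0.001,0.195,0,0,-0.006]'; python3 -c "
from h import *
for i in range(4): print(readout.state()['eef_pos'].round(4))"
```

```text
clock: 3.15
eef_pos: [0.5205, -0.2733, 0.0263]
tcp_rot: [[-0.905, 0.425, 0.002], [0.425, 0.905, -0.002], [-0.003, -0.001, -1.0]]
ft_force: [0.6, 0.1, 0.4]
width: 0.0599
finger_force: 0.0
[ 0.5205 -0.2733  0.0263]
[ 0.5205 -0.2733  0.0263]
[ 0.5205 -0.2733  0.0263]
[ 0.5205 -0.2733  0.0263]
```

```bash
python3 -m crank '[0,0,0,0.001,0,0,0, 0,0,0,0.001,0,0,0, 0,0,0,0.001,0,0,0, 0,0,0,0.001,0,0,0, 0,0,0,0.001,0,0,0, 0,0,0,0.001,0,0,0, 0,0,0,0,0,0,0, 0,0,0,-0.01,0,0,0, 0,0,0,-0.03,0,0,0, 0,0,0,-0.06,0,0,0]'
```

```text
clock: 4.15
eef_pos: [0.5185, -0.2717, 0.0843]
tcp_rot: [[-0.905, 0.425, -0.003], [0.425, 0.905, 0.002], [0.003, 0.001, -1.0]]
ft_force: [0.0, -0.3, -1.0]
width: 0.0178
finger_force: 30.0
```

```bash
python3 -c "
from h import *
R=frame(177.95,45); tip=np.array([.484,.175,.067])-.07*R[:,0]
p=tip-R@[.166,0,.0135]; print(p); move(p,R)"
```

```text
[0.64123057 0.16937201 0.24342314]
t 4.15 shift [ 0.0768  0.4516 -0.1585] turn [-0.1568 -0.7777 -0.3827]
```

```bash
python3 -m crank '[0,0,0.015,-0.045,0,0,0, 0,0,0.03,-0.09,0,0,0, 0,0.005,0.05,-0.13,-0.02,-0.08,-0.04, 0,0.015,0.085,-0.158,-0.04,-0.19,-0.09, 0,0.025,0.13,-0.158,-0.06,-0.3,-0.15, 0,0.035,0.175,-0.158,-0.08,-0.4,-0.2, 0,0.045,0.22,-0.158,-0.1,-0.5,-0.25, 0,0.055,0.265,-0.158,-0.12,-0.6,-0.3, 0,0.065,0.31,-0.158,-0.14,-0.7,-0.34, 0,0.072,0.352,-0.158,-0.157,-0.778,-0.383]'; python3 -c "
from h import *
R=frame(177.95,45); tip=np.array([.484,.175,.067])-.07*R[:,0]
p=tip-R@[.166,0,.0135]; move(p,R);print(readout.state()['joint_pos'].round(1))"
```

```text
clock: 5.15
eef_pos: [0.6032, 0.079, 0.2436]
tcp_rot: [[-0.701, 0.033, 0.712], [0.022, 0.999, -0.025], [-0.712, -0.002, -0.702]]
ft_force: [0.2, -1.1, -1.4]
width: 0.018
finger_force: 30.0
t 5.15 shift [-0.0246  0.0916  0.025 ] turn [0.0008 0.0076 0.0034]
[ -4.6  -4.6 120.8   5.9  18.5 -97.6]
```

```bash
python3 -m crank '[0,-0.005,0.02,0.005,0,0,0, 0,-0.01,0.04,0.01,0,0,0, 0,-0.015,0.055,0.015,0,0,0, 0,-0.02,0.07,0.02,0,0,0, 0,-0.024,0.085,0.025,0,0.005,0.003, 0,-0.025,0.092,0.025,0,0.005,0.003, 0,-0.025,0.092,0.025,0,0.005,0.003, 0,-0.025,0.092,0.025,0,0.005,0.003, 0,-0.025,0.092,0.025,0,0.005,0.003, 0,-0.025,0.092,0.025,0,0.005,0.003]'; python3 - <<'E'
from h import *
d=grab('wrist','w2'); grab('side','side2'); grab('top','top2')
print(d['world_from_camera'].round(3).tolist(),d['fx'])
print(readout.state()['joint_pos'].round(1))
E
```

```text
clock: 6.15
eef_pos: [0.6424, 0.1668, 0.2427]
tcp_rot: [[-0.708, 0.038, 0.705], [0.027, 0.999, -0.027], [-0.706, -0.0, -0.708]]
ft_force: [-0.5, 0.4, -0.2]
width: 0.0176
finger_force: 30.0
[[0.039, -0.453, -0.89, 0.497], [0.999, 0.016, 0.036, 0.173], [-0.002, -0.891, 0.454, 0.274], [0.0, 0.0, 0.0, 1.0]] 432.47411236699025
[  7.3   4.2 111.8 -19.3  20.5 -65.1]
```

View pics/w2.png

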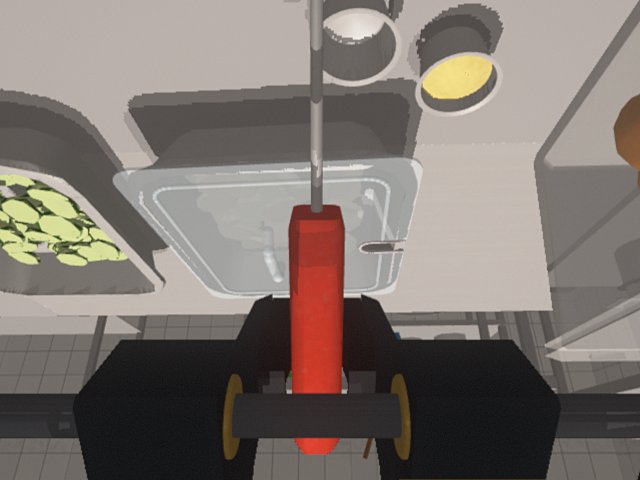

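The wrist view shows the red handle centred in the grip (column 317) with the needle leaving at the top, so neither tip nor notch is in view. I'll look in the side and top views instead.

```bash
python3 - <<'E'
from h import *
a=load('top2')['pixels'][225:325,215:345]; b=load('side2')['pixels'][190:330,300:420]
a=cv2.resize(a,None,fx=3.2,fy=3.2,interpolation=2); b=cv2.resize(b,None,fx=3.2,fy=3.2,interpolation=2)
im=np.zeros((448,800,3),np.uint8); im[:a.shape[0],:a.shape[1]]=a; im[:b.shape[0],416:416+b.shape[1]]=b
cv2.imwrite('pics/c2.png',im[:,:,::-1])
E
```

```text
(no output)
```

View pics/c2.png

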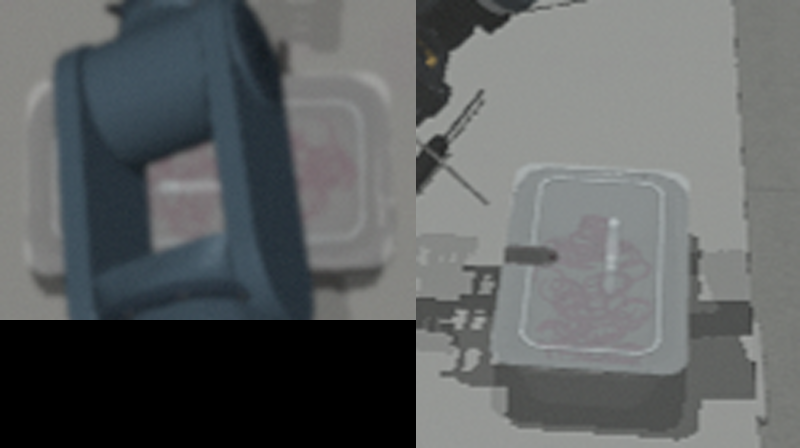

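The side part of the crop shows the notch dark from (328,270) to its inner end (344,270), and the needle tip at (322,254). In the top view the arm covers the notch, so I use the earlier top image: inner end (280.4,262.8), outer edge (280.4,249).

```bash
python3 - <<'E'
from h import *
t=load('top0'); s=load('side2')
print('inner top',plane(t,280.4,262.8,.067),'outer',plane(t,280.4,249,.067))
print('inner side',plane(s,344,270,.067),'outer',plane(s,328,269.5,.067))
def proj(d,P):
    T=np.linalg.inv(d['world_from_camera']); c=T[:3,:3]@P+T[:3,3]; return d['cx']-d['fx']*c[0]/c[2],d['cy']+d['fy']*c[1]/c[2]
# tip refined: thin dark line in the side picture
st=readout.state(); R=st['tcp_rot']; P=st['eef_pos']; tip=P+R@[.166,0,.0135]
print('tcp',P,'tip pred',tip,'proj',proj(s,tip),'grip proj',proj(s,P+R@[0.046,0,.0135]))
# two-view lid corners: lid rect from side
for u,v in((332,243),(515.5,0),): pass
C=dict(fa=(416+0,0))
for n,(x,y) in dict(farL=(515,168),farR=(690,175),nearL=(493,365),nearR=(688,372)).items():
    print(n,plane(s,300+(x-416)/3.2,190+y/3.2,.067).round(4))
E
```

```text
inner top [0.47806093 0.17702934 0.067     ] outer [0.5177371  0.17624781 0.067     ]
inner side [0.46761995 0.17870401 0.067     ] outer [0.51543705 0.18080786 0.067     ]
tcp [0.64247257 0.16690797 0.24265292] tip pred [0.53447487 0.17102904 0.11593368] proj (np.float64(322.1080136600422), np.float64(253.81187670596347)) grip proj (np.float64(293.3091802174817), np.float64(227.43915056857833))
farL [0.5168 0.033  0.067 ]
farR [0.3423 0.0285 0.067 ]
nearL [0.5144 0.3439 0.067 ]
nearR [0.3467 0.3373 0.067 ]
```

The predicted tip lands on the seen tip to within a pixel. I shift 5.5 mm in y, move to just above the notch and check.

```bash
python3 -m crank '[0,0,0.003,0,0,0,0, 0,0,0.0055,0,0,0,0, 0,0.01,0.0055,0,0,0,0, 0,0.02,0.0055,0,0,0,0, 0,0.03,0.0055,0,0,0,0, 0,0.04,0.0055,0,0,0,0, 0,0.048,0.0055,0,0,0,0, 0,0.055,0.0055,0,0,0,0, 0,0.055,0.0055,0,0,0,0, 0,0.055,0.0055,0,0,0,0]'; python3 - <<'E'
from h import *
d=grab('side','side3')
b=cv2.resize(d['pixels'][225:300,295:395],None,fx=6,fy=6,interpolation=2); cv2.imwrite('pics/c3.png',b[:,:,::-1])
st=readout.state(); R=st['tcp_rot']; P=st['eef_pos']; print(P, P+R@[.166,0,.0135],R[:,0])
E
```

```text
clock: 7.3
eef_pos: [0.6039, 0.1743, 0.2039]
tcp_rot: [[-0.708, 0.037, 0.705], [0.026, 0.999, -0.026], [-0.706, 0.0, -0.708]]
ft_force: [-0.1, 0.2, -0.1]
width: 0.0177
finger_force: 30.0
[0.60418153 0.17431935 0.20428047] [0.49629004 0.17839137 0.0774692 ] [-0.70735338  0.02667288 -0.70635667]
```

View pics/c3.png

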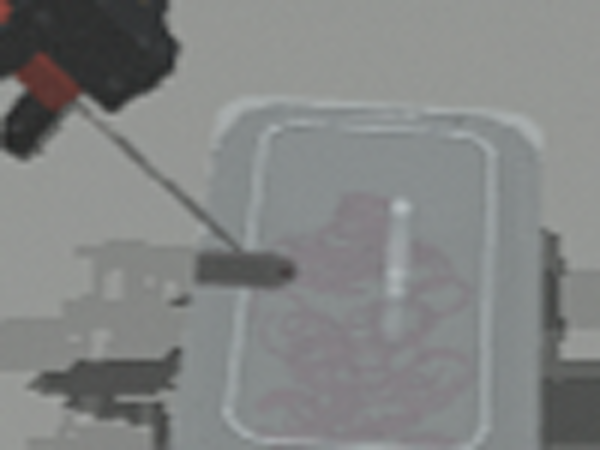

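Side crop: tip at (240,250) in the crop. Its line meets the lid at about (261,268), mid-notch (free part 235–295, centre row 268), so I insert straight along tool x.

```bash
python3 -m crank '[0,0.01,0,0,0,0,0, 0,0.02,0,0,0,0,0, 0,0.03,0,0,0,0,0, 0,0.04,0,0,0,0,0, 0,0.05,0,0,0,0,0, 0,0.06,0,0,0,0,0, 0,0.07,0,0,0,0,0, 0,0.078,0,0,0,0,0, 0,0.082,0,0,0,0,0, 0,0.082,0,0,0,0,0]'; python3 - <<'E'
from h import *
d=grab('side','side4')
b=cv2.resize(d['pixels'][225:300,295:395],None,fx=6,fy=6,interpolation=2); cv2.imwrite('pics/c4.png',b[:,:,::-1])
st=readout.state(); R=st['tcp_rot']; P=st['eef_pos']; print(P, P+R@[.166,0,.0135],R[:,0])
E
```

```text
clock: 8.35
eef_pos: [0.5457, 0.1765, 0.1459]
tcp_rot: [[-0.708, 0.037, 0.705], [0.026, 0.999, -0.026], [-0.706, -0.0, -0.708]]
ft_force: [0.0, 0.4, -0.4]
width: 0.0181
finger_force: 30.0
[0.54613572 0.17652434 0.14630643] [0.43821377 0.1805709  0.01952028] [-0.70752363  0.02651707 -0.70619201]
```

View pics/c4.png

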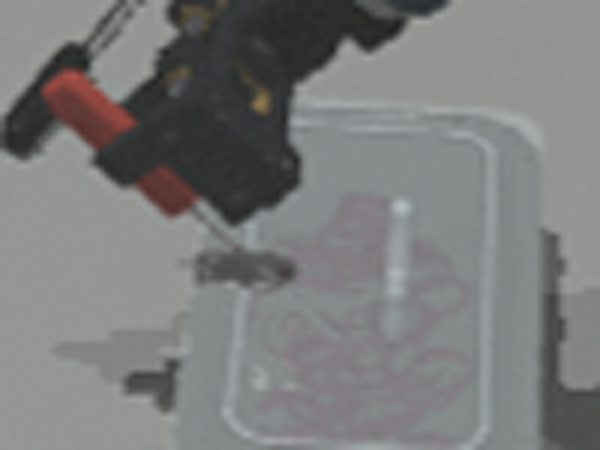

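The needle passes through the notch at crop (262,268), and its lower part shows under the lid down to about (345,345). The pan hasn't shifted, and the wrist force is only about 0.5 N. The tip is at z ≈ 20 mm, pan x ≈ 6 mm, so I hand in.

```bash
python3 -c "
from bench import ctrl
print(ctrl.sign_off())"
```

```text
the job is handed in; nothing more can be done
None
```

The job is handed in at about 8.4 s: the arm still holds the red probe slantwise through the lid notch, tip in the onions mid-pan by the measured pose (about 20 mm up), and neither the wrist force (about 0.5 N) nor the last picture showed contact or a moved pan.

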